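Wedge a gear fast in a hinged-leaf drill jig

TASK

The gear in the drill jig has to be clamped for drilling. Swing the jig's hinged leaf over and let it sink onto the gear, then take the loose curved wedge hook from the bench, lay it flat on the leaf around the drill bush and sweep it tip first through the eye, turning it along its own curve, until it wedges between the eye and the leaf and takes a push of about 10 N to move further (much less will not hold, and beyond 13 N the leaf's foot marks the gear). Leave it wedged there and let go, with the gear still in its place and the other things on the bench undisturbed.

Things in the scene. Friction and masses are not known exactly. Their poses are not given: they have to be found in the camera images.
- jig: Drill jig, fixed: dark steel base plate 176 x 100 x 22 mm with a hinged steel leaf over a gear. Origin on the bench straight below the drill bush; z up; +x points from the bush to the leaf's hinge, -x to the eye. Shut, the leaf is level, 70 mm wide, 12 mm thick, top at z = 62 mm, and reaches from the hinge to x = -72 mm; a slot 13 mm wide in its last 40 mm passes over the eye.
- jig_hinge (a point): Middle of the hinge axis, which lies along the jig's y (jig frame 70, 0, 56 mm); axes as the jig's. Cheeks either side at y = 37 to 49 mm, up to z = 69 mm. The hinge is damped: pushed over the top, the leaf sinks shut by itself in about two seconds, until its foot rests on the gear.
- jig_bush (a point): Centre of the drill bush on the top face of the shut leaf (jig frame 0, 0, 62 mm); axes as the jig's. The bush is a round collar 26 mm across that stands 8 mm above the leaf.
- jig_eye (a point): Nominal middle of the eye's opening above the shut leaf (jig frame -50, 0, 66 mm); axes as the jig's. The eye is an upright ring of 8 mm bar in the jig's x-z plane, passed along y; opening 16 mm wide. Its upper bar's underside is nominally 10 mm above the leaf, but the bolt is set by hand: really 7 to 13 mm, not measured.
- leaf_edge (a point): Middle of the leaf's free edge at half thickness, 142 mm from the hinge axis; z = 56 mm when shut. At the start the leaf stands open, leaning 6 to 16 degrees back beyond upright, away from the eye.
- hook: Curved steel wedge hook, 120 to 180 g, lying flat on the bench, handle up. Bar 10 mm wide, flat underneath, bent to an arc of 50 mm mean radius. Origin: centre of the arc (empty space), level with the underside; z up; x points to the tip. From above the bar runs clockwise from the tip (0 degrees) to the handle (-120 degrees), so it is threaded by turning it anticlockwise about its origin.
- hook_tip (a point): Tip of the hook: 50 mm from the hook's origin along its x, 3 mm above the underside. The bar's height is 4.5 mm at the tip, 6 mm 12 degrees behind it, grows evenly to 17 mm at 76 degrees, then stays. For threading it lies on the shut leaf, origin on the bush axis, and the tip enters the eye from the jig's +y side. Friction 0.5 to 0.7: it stays where it is left.
- hook_grip (a point): Where to hold the hook: on the handle, an upright lug at its heel (-120 degrees, 50 mm from the origin), 12 mm thick along the arc, 24 mm wide across it, 48 mm high; this point is 40 mm above the underside; axes as the hook's. The lug is thicker below 17 mm and the bar begins there: keep fingertips 18 mm or more above the underside.
- gear: Small steel spur gear, 56 mm across, 20 mm high, loose, between three dowels on the jig's base below the bush, underside 22 mm above the bench. Origin at the centre of its underside.
- foot: Round brass sprung foot, 27 mm across, under the leaf below the bush; it presses on the gear. Origin on the leaf's mid plane. It presses with some 3 N from the leaf's weight plus 1.7 times what the hook takes up at the eye, and yields 1 mm per 35 N.
- oil_bottle: Bystander: small white oil bottle with a red spout, 40 x 40 x 105 mm, standing. Origin at its foot.
- bush_brass: Bystander: flanged brass bush, 40 mm across, 28 mm high. Origin under its centre.
- vee_block: Bystander: blackened vee block, 43 x 57 x 46 mm. Origin under its centre.
Not all that is in view belongs to the job. What is shaped like the hook but brown or orange is not meant.

How it is judged:
On the way, in this order (a step that is already met when the one before it is completed fails the run):
1. the leaf is swung down onto the gear (z of leaf_edge in the frame of jig below 0.06 m), for 0.2 s.
2. the hook lies flat on the leaf round the bush with its tip through the eye (z of leaf_edge in the frame of jig below 0.06 m and y of hook_tip in the frame of jig_eye between -0.06 and -0.012 m and horizontal distance between hook and jig_bush below 0.01 m and z of hook in the frame of jig_bush below 0.008 m and angle between hook's own z axis and vertical below 0.15 rad), for 0.2 s.
At the end, for the whole second after the job is handed in: Leaf shut (edge below 60 mm); hook at rest flat on it (8 mm, 0.15 rad), arc centre within 10 mm of the bush axis, tip 12 to 60 mm past the eye towards -y; the foot presses the gear with 10 to 30 N; gear within 5 mm of its place (all of step 2 and contact force between foot and gear between 10 and 30 N and z of gear in the frame of jig below 0.024 m and horizontal distance between gear and jig below 0.005 m and linear speed of hook below 0.02 m/s); the robot touches nothing.
It fails at once if the foot pressed on the gear with more than 30 N (contact force between foot and gear above 30 N).
It fails at once if a bystander was moved by more than 20 mm (distance of any of oil_bottle, bush_brass, vee_block from where it was at the start of the episode above 0.02 m).
It also fails if it takes over 72 s, if anything falls off the work surface, if the arm or the gripper's body presses on something with over 40 N, if the wrist force passes 120 N, or if a joint passes its speed limit or range.

ROBOT

A 6-joint arm with a two-finger parallel gripper is mounted at the origin on a cart in front of the work surface, level with it; the furniture and walls round the work are solid. World frame = base frame: x ahead of the robot, y to its left, z up, the work surface at z = 0. Lengths are in m, angles in rad, forces in N, time in s.
With the tool pointing down it reaches from about 0.35 to 0.975 m from the base axis. Payload 4.9 kg.
Tool frame: the origin (TCP) lies on the centre line of the jaws, within the pads' length; the fingertips stand manip.tip_reach ahead of it and the grasp point (between the pads) is the TCP (manip.tip_reach is the distance from the TCP to the fingertips, in m); z points along the fingers, y is the line along which they close (so a half turn about z gives the same grasp; the last joint's range is limited). The gripper opens to 85 mm and grips with 20 to 120 N. Pads are 22 mm wide; open, the fingers measure 114 mm over their backs; the gripper's body (76 mm by 85 mm) begins 54 mm behind the grasp point. The pads swing forward as they close: fully open they stand 13 mm farther back than shut.
Start: joints at [0.99, 0.053, 1.613, -0, 1.476, -0.119], TCP at [0.278, 0.56, 0.25] pointing down, gripper open.
Joint ranges: [-3.01, 3.01], [-1.01, 2.22], [0.06, 2.58], [-1.02, 4.17], [0.09, 2.62], [-3.14, 3.14]. Speed limits (rad/s): [2.57, 2.57, 3.14, 3.14, 3.14, 3.14].

INTERFACE

Orientations are given as a unit quaternion [w, x, y, z].
In Python, from plant import manip gives the robot as it stands. The module is installed in compiled form; this text tells all that it offers.
- The arm moves only by the tool move_arm, never from a script. Its argument "rows" is a list of rows, each a list of 7 numbers: the shift along the tool's x, y, z in cm, then the turn, a rotation vector about the tool's x, y, z in degrees, then the opening, from -1 (shut) to 1 (fully open). In form: [[tx, ty, tz, ax, ay, az, jaw], ...]. A call has 1 to 20 rows; each row shifts and turns the commanded pose from where the row before left it, along the tool's axes as they then stand; what a row does not reach is not made up. A row lasts 1/12 s, in which the tool goes at most 41.7 mm and 7.16 degrees, less where a joint would pass 70% of its speed; a pose out of reach is approached as far as the arm can. A call is refused whole if a number of a shift passes 4.17 or a number of a turn 7.16, either way. A call with a gripper value outside its range is refused whole. The fingers move at their own pace and stop on an object; the grip force is fixed at half the most. Time passes only in rows, so rows that do not move let the fingers close. It gives the time, the measured TCP pose, the force, the opening and the grip force at its end, in the units of the state.
- manip.state(): the state, without advancing time (a new reading comes with each control period).
- manip.grab_frame(name): name is "scene" or "side" or "wrist"; returns a dict with "img" (480x640x3 uint8, blue, green, red), "mtx" (3x3 intrinsics, pixels), "R" (3x3) and "t" (3): a world point X has camera coordinates R X + t. Camera axes: x right, y down, z forward; pixel columns grow to the right and rows downward; lengths in m; the calibration is good to about 2 mm. A picture is of the moment at which its call begins. There is no depth.
- manip.job_done(): hands the job in; it is judged then, once.
The state is a dict: "time": time; "joint_pos": joint angles; "joint_vel": joint speeds; "joint_efforts": joint torques, N m; "tool_pos": TCP position; "tool_rot": TCP orientation; "contact_force": force on the tool from outside, world axes, zero at the start; "ft_torque": the same for the moment, N m; "gripper_width": opening from 0.0 (shut) to 1.0 (fully open); "grasp_force": force on a finger pad.
Only numpy, scipy, OpenCV 4.12 (cv2) and the standard library are available. Lean on these libraries where they do the work, as an engineer would, in place of code of your own. Each camera call takes 0.05 s, during which the arm holds its last target. There are 200 camera calls.

## Working session

There is one attempt and no reset: what is moved stays moved. The work goes in short steps, Python scripts to look and compute and a tool call to move; the robot and the scene stay as the last step left them, time stands still between calls to the robot, and variables do not carry over. Pictures are saved under pics/ and viewed, at most 10 in all, crops included, and the job is handed in when it is done.

Besides the shell and the picture viewer there is one more tool, called after "Request:" as name(argument=value, ...), one argument or row to a line, values as JSON. move_arm: Moves the arm, as the interface text tells. Its arguments: {"type":"object","properties":{"rows":{"type":"array","items":{"type":"array","items":{"type":"number"}}}},"required":["rows"]}

```bash
ls; mkdir -p pics; cat > h.py <<'E'
import numpy as np, cv2, json
from scipy.spatial.transform import Rotation as Rn
from plant import manip
def snap(n):
    f=manip.grab_frame(n); np.savez('cam_'+n,**{k:np.array(f[k]) for k in('mtx','R','t','img')}); return f
def load(n): return dict(np.load('cam_'+n+'.npz'))
def proj(f,X):
    c=np.atleast_2d(X)@f['R'].T+f['t']; p=c@f['mtx'].T; return p[:,:2]/p[:,2:]
def ray(f,uv):
    d=np.linalg.inv(f['mtx'])@np.array([uv[0],uv[1],1.]); return -f['R'].T@f['t'], f['R'].T@d
def onz(f,uv,z):
    o,d=ray(f,uv); return o+d*(z-o[2])/d[2]
def tri(fs,uvs):
    A=[];b=[]
    for f,uv in zip(fs,uvs):
        o,d=ray(f,uv); d/=np.linalg.norm(d); P=np.eye(3)-np.outer(d,d); A.append(P); b.append(P@o)
    return np.linalg.lstsq(np.vstack(A),np.hstack(b),rcond=None)[0]
E
python3 - <<'E'
from h import *
print(manip.state(), manip.tip_reach)
for n in('scene','side'):
    f=snap(n); cv2.imwrite(f'pics/{n}0.png',f['img']); print(n,-f['R'].T@f['t'],f['R'][2],f['mtx'][0,0])
E
```

```text
pics
{'time': 0.0, 'joint_pos': array([ 9.90037010e-01,  5.33539842e-02,  1.61430108e+00, -2.41965978e-05,
        1.47601674e+00, -1.18993032e-01]), 'joint_vel': array([-8.46627776e-04,  3.10652308e-04, -3.82388266e-04, -1.05220962e-05,
        1.42601368e-03, -1.86696190e-04]), 'joint_efforts': array([ 7.98690598e-04, -3.93691099e+01, -3.70173061e+01, -5.14209637e-05,
        6.86397718e-03,  2.39679474e-05]), 'tool_pos': array([0.27813044, 0.55904249, 0.24906054]), 'tool_rot': array([-3.45033452e-04,  2.28836070e-01,  9.73464418e-01, -9.80719417e-04]), 'contact_force': array([-0.59649826, -0.73768984,  0.08461423]), 'ft_torque': array([-0.01648591, -0.01777454,  0.00712489]), 'grasp_force': 0.0, 'gripper_width': 1.0019936610151217} 0.019
scene [-0.0009158  -0.35701768  0.70360708] [ 0.60634372  0.34386863 -0.71700883] 566.022757227573
side [0.12984568 0.34655358 0.71701255] [ 0.43793324 -0.48038786 -0.75989603] 489.78825897556203
```

View pics/scene0.png

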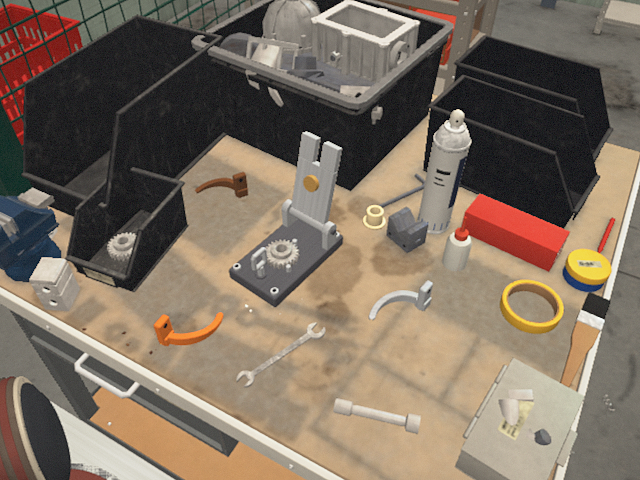

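View pics/side0.png

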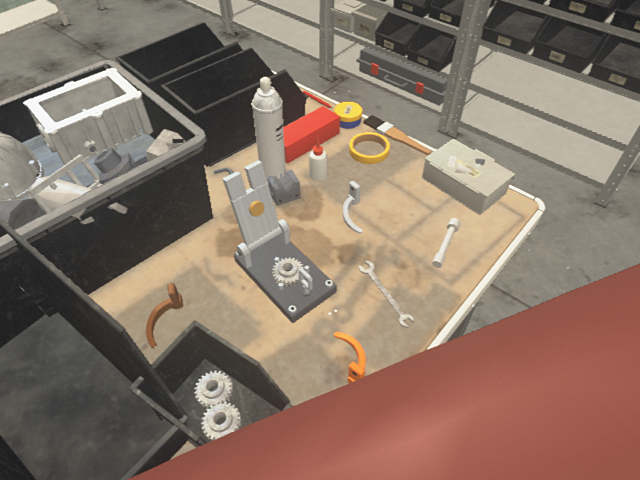

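Scene: candidates for the hook are the steel one (403,300), the orange one (190,330) and the brown one (225,185). By the description it is the steel one at (403,300), seen at (352,205) in the side view. The jig is at (287,260). Next is a close crop of both.

```bash
python3 - <<'E'
from h import *
def comp(n,a,sa,b,sb,out):
    im=load(n)['img']; r=lambda c,s:cv2.resize(im[c[1]:c[3],c[0]:c[2]],None,fx=s,fy=s,interpolation=cv2.INTER_CUBIC)
    A,B=r(a,sa),r(b,sb); H=max(A.shape[0],B.shape[0]); o=np.zeros((H,A.shape[1]+B.shape[1],3),np.uint8)
    o[:A.shape[0],:A.shape[1]]=A;o[:B.shape[0],A.shape[1]:]=B; print(o.shape); cv2.imwrite(out,o)
comp('scene',(225,125,350,305),3,(362,275,442,325),5,'pics/c1.png')
comp('side',(230,155,345,325),3,(335,175,375,240),8,'pics/c2.png')
E
```

```text
(540, 775, 3)
(520, 665, 3)
```

View pics/c1.png

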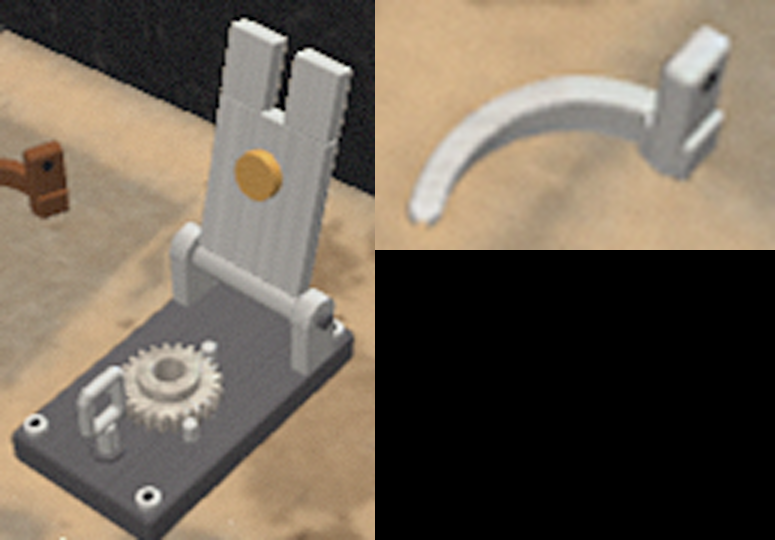

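View pics/c2.png

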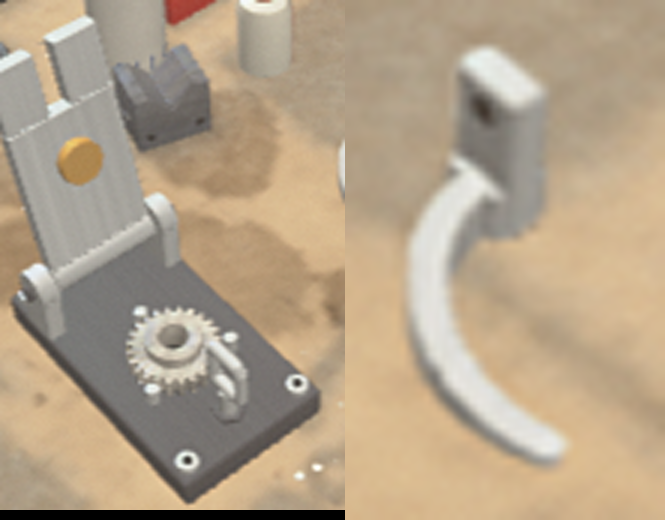

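The steel hook is confirmed. In c1 its lug top centre is at (698,56) and its tip at (424,212); in c2 the lug top is at (503,75) and the tip at (553,450). The jig bolts are in c1 at (35,423) and (148,496), and in c2 at (187,460) and (297,383). The leaf is open.

```bash
python3 - <<'E'
from h import *
from scipy.optimize import least_squares
S,D=load('scene'),load('side')
sj=lambda u,v:(225+u/3,125+v/3); dj=lambda u,v:(230+u/3,155+v/3)
sh=lambda u,v:(362+(u-375)/5,275+v/5); dh=lambda u,v:(335+(u-345)/8,175+v/8)
P={}
for k,a,b in [('boltA',sj(35,423),dj(187,460)),('boltB',sj(148,496),dj(297,383)),('gear',sj(170,372),dj(173,335)),
 ('leafpad',sj(258,175),dj(80,161)),('lug',sh(698,56),dh(503,75)),('tip',sh(424,212),dh(553,450))]:
    X=tri([S,D],[a,b]); P[k]=X; print(k,X.round(4),(proj(S,X)-a).round(1),(proj(D,X)-b).round(1))
m=(P['boltA']+P['boltB'])/2; v=P['gear']-m; w=P['boltA']-P['boltB']
print('yaw',np.degrees(np.arctan2(v[1],v[0])),'perp',np.degrees(np.arctan2(w[1],w[0]))+90,np.linalg.norm(v[:2]),np.linalg.norm(w))
# jig fit: x,y,yaw, bolt dx, dy, base end
obs=[(S,sj(35,423),lambda p:(p[3],p[4],.022)),(S,sj(148,496),lambda p:(p[3],-p[4],.022)),(D,dj(187,460),lambda p:(p[3],p[4],.022)),(D,dj(297,383),lambda p:(p[3],-p[4],.022)),
(S,sj(170,372),lambda p:(0,0,p[6])),(D,dj(173,335),lambda p:(0,0,p[6])),(S,sj(15,437),lambda p:(p[5],.05,.022)),(D,dj(320,393),lambda p:(p[5],-.05,.022)),(S,sj(352,338),lambda p:(p[5]+.176,-.05,.022)),(D,dj(13,299),lambda p:(p[5]+.176,.05,.022))]
def tw(p,q):
    c,s=np.cos(p[2]),np.sin(p[2]); return np.array([p[0]+c*q[0]-s*q[1],p[1]+s*q[0]+c*q[1],q[2]])
r=least_squares(lambda p:np.concatenate([proj(f,tw(p,g(p)))[0]-uv for f,uv,g in obs]),[P['gear'][0],P['gear'][1],np.arctan2(v[1],v[0]),-.07,.04,-.085,.04],loss='soft_l1')
print(r.x.round(4),np.degrees(r.x[2])); print(r.fun.reshape(-1,2).round(1).tolist())
# hook fit from lug & tip
l,t=P['lug'],P['tip']
def hk(q):
    R=lambda a,rr,z:np.array([q[0]+rr*np.cos(q[2]+a),q[1]+rr*np.sin(q[2]+a),z]); d=np.radians
    pr=[(S,sh(698,56),R(d(-120),.05,.048)),(D,dh(503,75),R(d(-120),.05,.048)),(S,sh(424,212),R(0,.05,.0035)),(D,dh(553,450),R(0,.05,.0035)),
     ]
    return np.concatenate([proj(f,X)[0]-uv for f,uv,X in pr])
best=min((least_squares(hk,[(l[0]+t[0])/2,(l[1]+t[1])/2,y]) for y in np.arange(0,6.3,.7)),key=lambda r:r.cost)
print('hook',best.x.round(4),np.degrees(best.x[2]),best.fun.round(1))
np.savez('fit',jig=r.x,hook=best.x)
j=r.x
for a in(6,11,16):
    th=np.radians(90-a); # leaf edge from hinge
    print('edge lean',a,tw(j,(.07+.142*np.sin(np.radians(a)),0,.056+.142*np.cos(np.radians(a)))).round(3))
print('leafpad in jig', (lambda d:(np.cos(j[2])*d[0]+np.sin(j[2])*d[1],-np.sin(j[2])*d[0]+np.cos(j[2])*d[1],P['leafpad'][2]))(P['leafpad'][:2]-j[:2]))
E
```

```text
boltA [0.4556 0.0494 0.025 ] [[-0.1  0.1]] [[-0.  -0.1]]
boltB [ 0.4429 -0.0297  0.025 ] [[-0.1  0.1]] [[-0.1 -0.1]]
gear [ 0.5121 -0.0011  0.0392] [[ 0.1 -0.2]] [[0.1 0.2]]
leafpad [ 0.5878 -0.0127  0.1249] [[-0.1  0.1]] [[-0.1 -0.1]]
lug [ 0.548  -0.234   0.0452] [[-0.1  0.1]] [[-0.  -0.1]]
tip [ 0.4853 -0.176   0.0017] [[-0.4  0.5]] [[-0.3 -0.4]]
yaw -9.894616231214373 perp 170.87308026304493 0.06379243620906747 0.08010690037644357
[ 0.5122 -0.0009 -0.1662 -0.0626  0.0401 -0.0789  0.0391] -9.520827079492046
[[0.9, 0.8], [0.6, 1.1], [-0.5, 0.3], [-0.4, 0.5], [0.1, -0.3], [0.0, 0.3], [-4.1, -0.8], [2.5, 0.1], [0.3, -1.3], [-0.2, -0.5]]
hook [ 0.4985 -0.2232  8.1515] 467.0470242329711 [ 0.2 -0.7  0.4 -1.  -1.1  0.3  0.1 -0.5]
edge lean 6 [ 0.596 -0.015  0.197]
edge lean 11 [ 0.608 -0.017  0.195]
edge lean 16 [ 0.62  -0.019  0.192]
leafpad in jig (np.float64(0.07655989355657766), np.float64(0.0009231694046845061), np.float64(0.12493018990323489))
```

```bash
python3 - <<'E'
from h import *
S,D=load('scene'),load('side')
print('bin bottom',onz(S,(347,187),0),onz(D,(212,215),0)); print('rim',tri([S,D],[(347,97),(206,140)]))
print('can top',tri([S,D],[(458,117),(266,83)]), 'bottle',tri([S,D],[(462,234),(319,140)]))
E
```

```text
bin bottom [ 0.73942295 -0.0032373   0.        ] [ 0.7404412  -0.01759607  0.        ]
rim [ 0.69635822 -0.01472498  0.21759551]
can top [ 0.72620204 -0.18693337  0.22359318] bottle [ 0.65025027 -0.25020098  0.08448062]
```

Request:
move_arm(
  rows=[
    [0,0,-3,0,0,7,-1],
    [0,0,-3,0,0,7,-1],
    [0,0,-3,0,0,7,-1],
    [0,0,-1,0,0,7,-1],
  ],
)

```text
time: 0.43
tool_pos: [0.2791, 0.5605, 0.3557]
tool_rot: [0.0, 0.46, 0.888, 0.003]
contact_force: [0.7, -0.1, 0.6]
gripper_width: 0.456
grasp_force: 0.0
```

Request:
move_arm(
  rows=[
    [0,0,0,0,0,7.1,-1],
    [0,0,0,0,0,7.1,-1],
    [0,0,0,0,0,7.1,-1],
    [0,0,0,0,0,7.1,-1],
    [0,0,0,0,0,7.1,-1],
    [0,0,0,0,0,7.1,-1],
    [0,0,0,0,0,7.1,-1],
    [0,0,0,0,0,7.1,-1],
    [0,0,0,0,0,7.1,-1],
    [0,0,0,0,0,7.1,-1],
    [0,0,0,0,0,7.1,-1],
    [0,0,0,0,0,7.1,-1],
    [0,0,0,0,0,7.1,-1],
    [0,0,0,0,0,7.1,-1],
    [0,0,0,0,0,7.1,-1],
    [0,0,0,0,0,7.1,-1],
    [0,0,0,0,0,7.1,-1],
    [0,0,0,0,0,7.1,-1],
    [0,0,0,0,0,7.1,-1],
  ],
)

```text
time: 2.02
tool_pos: [0.2783, 0.5593, 0.3495]
tool_rot: [0.001, 0.996, -0.085, -0.0]
contact_force: [-0.2, 0.6, -0.5]
gripper_width: 0.001
grasp_force: 0.0
```

```bash
cat >> h.py <<'E'
def rel(target=None,yaw=None):
    s=manip.state(); q=s['tool_rot']; R=Rn.from_quat([*q[1:],q[0]]).as_matrix()
    print('t',round(s['time'],2),'pos',np.round(s['tool_pos'],4),'yaw',round(np.degrees(np.arctan2(R[1,0],R[0,0])),2),'z',R[:,2].round(3),'j6',round(np.degrees(s['joint_pos'][5]),1),'F',s['contact_force'].round(1),'w',round(s['gripper_width'],3))
    if target is not None: print('tool shift cm',(R.T@(np.array(target)-s['tool_pos'])*100).round(2))
def jig(q):
    p=np.load('fit.npz')['jig']; c,s=np.cos(p[2]),np.sin(p[2]); return np.array([p[0]+c*q[0]-s*q[1],p[1]+s*q[0]+c*q[1],q[2]])
E
python3 -c "
from h import *
rel(jig((.14,0,.34)))"
```

```text
t 2.02 pos [0.2783 0.5593 0.3495] yaw -9.71 z [-0.001 -0.001 -1.   ] j6 156.4 F [-0.2  0.6 -0.5] w 0.001
tool shift cm [46.5  51.23  0.99]
```

Request:
move_arm(
  rows=[
    [2.58,2.85,0,0,0,0,-1],
    [2.58,2.85,0,0,0,0,-1],
    [2.58,2.85,0,0,0,0,-1],
    [2.58,2.85,0,0,0,0,-1],
    [2.58,2.85,0,0,0,0,-1],
    [2.58,2.85,0,0,0,0,-1],
    [2.58,2.85,0,0,0,0,-1],
    [2.58,2.85,0,0,0,0,-1],
    [2.58,2.85,0,0,0,0,-1],
    [2.58,2.85,0,0,0,0,-1],
    [2.58,2.85,0,0,0,0,-1],
    [2.58,2.85,0,0,0,0,-1],
    [2.58,2.85,0,0,0,0,-1],
    [2.58,2.85,0,0,0,0,-1],
    [2.58,2.85,0,0,0,0,-1],
    [2.58,2.85,0,0,0,0,-1],
    [2.58,2.85,0,0,0,0,-1],
    [2.58,2.85,0,0,0,0,-1],
  ],
)

```text
time: 3.52
tool_pos: [0.6538, -0.024, 0.3496]
tool_rot: [-0.0, 0.997, -0.082, -0.0]
contact_force: [0.8, 1.0, -0.2]
gripper_width: -0.003
grasp_force: 0.0
```

```bash
python3 -c "
from h import *
rel(jig((.14,0,.194)))"
```

```text
t 3.52 pos [ 0.6538 -0.024   0.3496] yaw -9.37 z [-0.001  0.    -1.   ] j6 90.8 F [ 0.8  1.  -0.2] w -0.003
tool shift cm [-0.34  0.07 15.56]
```

Now down behind the leaf, then push towards −x.

Request:
move_arm(
  rows=[
    [-0.3,0,3,0,0,0,-1],
    [0,0,3,0,0,0,-1],
    [0,0,3,0,0,0,-1],
    [0,0,3,0,0,0,-1],
    [0,0,2,0,0,0,-1],
    [0,0,1.5,0,0,0,-1],
    [0,0,0,0,0,0,-1],
  ],
)

```text
time: 4.1
tool_pos: [0.6478, -0.0213, 0.1901]
tool_rot: [-0.0, 0.997, -0.082, -0.004]
contact_force: [-0.3, 0.5, -1.1]
gripper_width: -0.003
grasp_force: 0.0
```

Request:
move_arm(
  rows=[
    [-0.8,0,0,0,0,0,-1],
    [-0.8,0,0,0,0,0,-1],
    [-0.8,0,0,0,0,0,-1],
    [-0.8,0,0,0,0,0,-1],
    [-0.8,0,0,0,0,0,-1],
    [-0.8,0,0,0,0,0,-1],
    [-0.8,0,0,0,0,0,-1],
    [-0.8,0,0,0,0,0,-1],
    [-0.8,0,0,0,0,0,-1],
    [-0.8,0,0,0,0,0,-1],
  ],
)

```text
time: 4.93
tool_pos: [0.5711, -0.0092, 0.1967]
tool_rot: [0.001, 0.997, -0.082, 0.001]
contact_force: [1.0, -3.7, 2.7]
gripper_width: 0.001
grasp_force: 5.4
```

Request:
move_arm(
  rows=[
    [-0.8,0,0,0,0,0,-1],
    [-0.8,0,0,0,0,0,-1],
    [-0.8,0,0,0,0,0,-1],
    [-0.8,0,0,0,0,0,-1],
    [0,0,0,0,0,0,-1],
    [0,0,-2,0,0,0,-1],
    [0,0,-2,0,0,0,-1],
  ],
)

```text
time: 5.52
tool_pos: [0.5366, -0.0023, 0.2315]
tool_rot: [-0.001, 0.997, -0.082, -0.005]
contact_force: [-0.2, -0.5, 0.0]
gripper_width: 0.005
grasp_force: 0.0
```

```bash
python3 - <<'E'
from h import *
h=np.load('fit.npz')['hook']; a=h[2]-np.radians(120)
g=np.array([h[0]+.05*np.cos(a),h[1]+.05*np.sin(a),.2]); print('grip',g,'need yaw',np.degrees(a)%360)
rel(g)
E
```

```text
grip [ 0.54725725 -0.23436288  0.2       ] need yaw 347.0470242329712
t 5.52 pos [ 0.5366 -0.0023  0.2315] yaw -9.36 z [-0.009  0.003 -1.   ] j6 91.1 F [-0.2 -0.5  0. ] w 0.005
tool shift cm [ 4.86 22.73  3.06]
```

Request:
move_arm(
  rows=[
    [0.5,2.3,0,0,0,0,0],
    [0.5,2.3,0,0,0,0,0],
    [0.5,2.3,0,0,0,0,0],
    [0.5,2.3,0,0,0,0,0],
    [0.5,2.3,0,0,0,0,0],
    [0.5,2.3,0,0,0,0,0],
    [0.5,2.3,0,0,0,0,0],
    [0.5,2.3,0,0,0,0,0],
    [0.5,2.3,0,0,0,0,0],
    [0.4,2,0,0,0,3.6,0],
    [0,0,0,0,0,0,0],
    [0,0,0,0,0,0,0],
    [0,0,0,0,0,0,0],
    [0,0,0,0,0,0,0],
  ],
)

```text
time: 6.68
tool_pos: [0.5509, -0.2339, 0.2346]
tool_rot: [-0.001, 0.994, -0.112, -0.001]
contact_force: [-0.6, -0.4, -0.4]
gripper_width: 0.5
grasp_force: 0.0
```

```bash
python3 - <<'E'
from h import *
rel()
h=np.load('fit.npz')['hook']
W=snap('wrist'); S=snap('scene'); 
im=W['img'].copy()
P=[[h[0]+.05*np.cos(h[2]+a),h[1]+.05*np.sin(h[2]+a),z] for a,z in((np.radians(-120),.048),(0,.0045))]
print(proj(W,P), -W['R'].T@W['t'])
o=np.zeros((600,800,3),np.uint8); o[:300,:400]=cv2.resize(W['img'],(400,300)); 
o[:480,400:]=cv2.resize(S['img'][140:300,215:350],(400,480),interpolation=cv2.INTER_CUBIC)
o[300:,:400]=cv2.resize(S['img'][240:330,340:460],(400,300),interpolation=cv2.INTER_CUBIC)
cv2.imwrite('pics/c3.png',o)
E
```

```text
t 6.68 pos [ 0.5509 -0.2339  0.2346] yaw -12.87 z [-0.001  0.002 -1.   ] j6 72.7 F [-0.6 -0.4 -0.4] w 0.5
[[326.5976644  228.16491222]
 [282.79884986 292.0596651 ]] [ 0.61557407 -0.24918594  0.35800997]
```

View pics/c3.png

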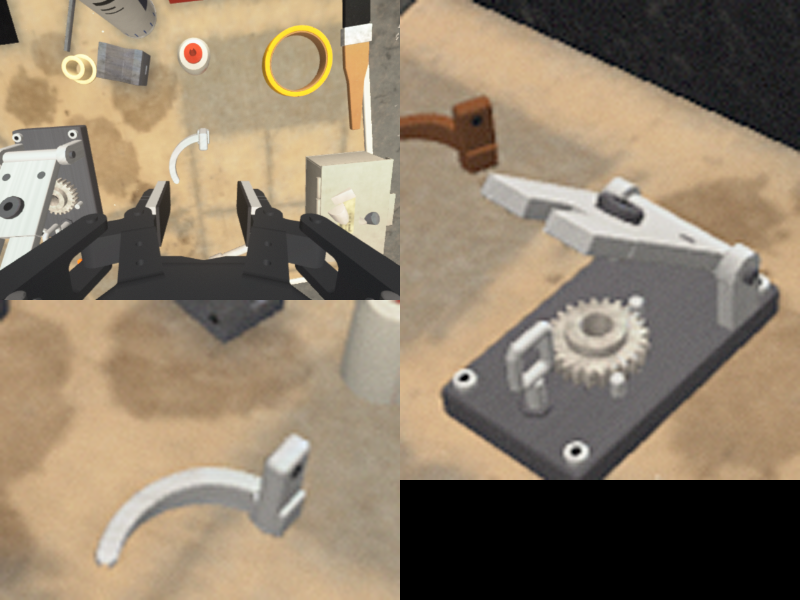

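Wrist view: the lug is centred between the open jaws at about (203,142), where I predicted it, and the tip is at (177,182). Scene: the leaf is past upright and still sinking, and the hook is undisturbed. Next I grasp.

Request:
move_arm(
  rows=[
    [-0.33,0.05,3,0,0,0,0],
    [0,0,3,0,0,0,0],
    [0,0,3,0,0,0,0],
    [0,0,3,0,0,0,0],
    [0,0,3,0,0,0,0],
    [0,0,2,0,0,0,0],
    [0,0,1.5,0,0,0,0],
    [0,0,0.7,0,0,0,0],
    [0,0,0,0,0,0,0],
  ],
)

```text
time: 7.53
tool_pos: [0.5467, -0.2338, 0.0413]
tool_rot: [-0.001, 0.994, -0.112, -0.002]
contact_force: [-0.3, -0.9, 0.2]
gripper_width: 0.495
grasp_force: 0.0
```

```bash
python3 -c "
from h import *
rel((.5472,-.2343,.041))"
```

```text
t 7.53 pos [ 0.5467 -0.2338  0.0413] yaw -12.91 z [-0.003  0.002 -1.   ] j6 72.6 F [-0.3 -0.9  0.2] w 0.495
tool shift cm [0.06 0.03 0.03]
```

Request:
move_arm(
  rows=[
    [0,0,0,0,0,0,-1],
    [0,0,0,0,0,0,-1],
    [0,0,0,0,0,0,-1],
    [0,0,0,0,0,0,-1],
    [0,0,0,0,0,0,-1],
    [0,0,0,0,0,0,-1],
    [0,0,-0.5,0,0,0,-1],
    [0,0,-1.5,0,0,0,-1],
    [0,0,-2.5,0,0,0,-1],
    [0,0,-2.5,0,0,0,-1],
    [0,0,-2.5,0,0,0,-1],
    [0,0,-1.5,0,0,0,-1],
    [0,0,0,0,0,0,-1],
    [0,0,0,0,0,0,-1],
  ],
)

```text
time: 8.7
tool_pos: [0.548, -0.2354, 0.1538]
tool_rot: [0.0, 0.994, -0.113, 0.001]
contact_force: [-0.7, -0.2, -2.7]
gripper_width: 0.122
grasp_force: 61.3
```

```bash
python3 - <<'E'
from h import *
rel()
W=snap('wrist'); S=snap('scene'); D=snap('side')
o=np.zeros((600,800,3),np.uint8); o[:300,:400]=cv2.resize(W['img'][120:360,150:470],(400,300)); 
o[:480,400:]=cv2.resize(S['img'][140:300,215:350],(400,480),interpolation=cv2.INTER_CUBIC)
o[300:,:400]=cv2.resize(D['img'][175:295,250:410],(400,300),interpolation=cv2.INTER_CUBIC)
cv2.imwrite('pics/c4.png',o)
E
```

```text
t 8.7 pos [ 0.548  -0.2354  0.1538] yaw -12.97 z [ 0.001 -0.001 -1.   ] j6 72.6 F [-0.7 -0.2 -2.7] w 0.122
```

View pics/c4.png

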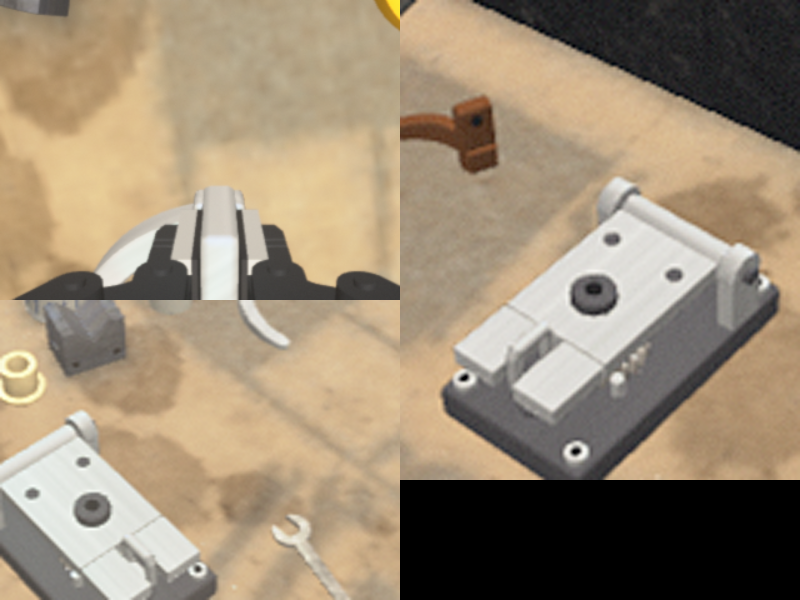

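The leaf is shut. The bush is at c4 (594,290) in the scene crop and (92,507) in the side crop, and the hook is held with its tip at side crop (288,345). Next I check the bush position and the hook in the grip.

```bash
python3 - <<'E'
from h import *
S,D=load('scene'),load('side')
a=(215+194*135/400,140+290/3); b=(286.8,257.8)
X=tri([S,D],[a,b]); print('bush tri',X.round(4),'fit',jig((0,0,.07)).round(4), proj(S,jig((0,0,.07)))-a, proj(D,jig((0,0,.07)))-b)
s=manip.state(); yaw=np.radians(-12.97); c=s['tool_pos']-.05*np.array([np.cos(yaw),np.sin(yaw),0]); c[2]-=.041
for n,f in(('scene',S),('side',D)):
    hy=yaw+np.radians(120); arc=[c+np.array([r*np.cos(hy+t),r*np.sin(hy+t),z]) for r in(.045,.055) for t,z in((0,.0045),(-np.radians(12),.006),(-np.radians(40),.0108),(-np.radians(76),.017))]
    p=proj(f,arc); print(n,p.round(1).tolist())
    x,y=np.int32(p.mean(0)); im=f['img'][y-35:y+35,x-50:x+50]; im=cv2.resize(im,None,fx=8,fy=8,interpolation=cv2.INTER_CUBIC)[:300] if 0 else cv2.resize(im,None,fx=4,fy=4,interpolation=cv2.INTER_CUBIC)
    for q in p: cv2.circle(im,tuple(np.int32((q-[x-50,y-35])*4)),2,(0,0,255),-1)
    cv2.imwrite(f'/tmp/{n}.png',im)
cv2.imwrite('pics/c5.png',np.hstack([cv2.imread('/tmp/scene.png'),cv2.imread('/tmp/side.png')]))
E
```

```text
bush tri [ 5.116e-01 -2.000e-04  6.650e-02] fit [ 0.5122 -0.0009  0.07  ] [[ 0.31357265 -1.40370341]] [[-0.22254214 -1.89701238]]
scene [[379.5, 270.6], [381.2, 265.0], [390.2, 253.6], [408.7, 245.7], [372.3, 269.5], [374.4, 262.8], [385.3, 249.5], [407.7, 240.5]]
side [[365.8, 187.6], [361.1, 185.2], [352.9, 176.9], [350.1, 164.0], [363.9, 191.2], [358.0, 188.4], [347.9, 178.6], [344.7, 163.5]]
```

View pics/c5.png

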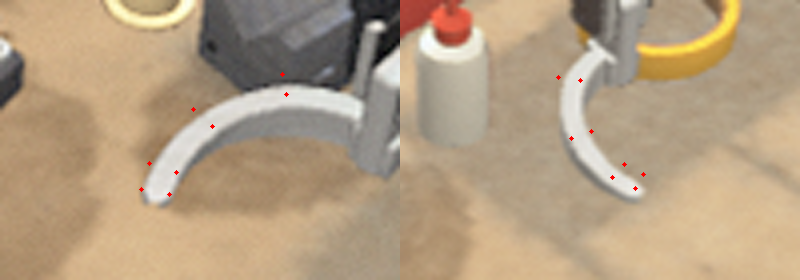

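```bash
python3 -c "
from h import *
a=np.radians(30); rel(jig((.05*np.cos(a),.05*np.sin(a),.156)))"
```

```text
t 8.85 pos [ 0.5466 -0.2345  0.1508] yaw -12.97 z [-0.003  0.002 -1.   ] j6 72.6 F [-0.1  0.1 -1.2] w 0.131
tool shift cm [ -4.43 -24.75  -0.47]
```

Request:
move_arm(
  rows=[
    [-0.44,-2.45,-0.05,0,0,0,-1],
    [-0.44,-2.45,-0.05,0,0,0,-1],
    [-0.44,-2.45,-0.05,0,0,0,-1],
    [-0.44,-2.45,-0.05,0,0,0,-1],
    [-0.44,-2.45,-0.05,0,0,0,-1],
    [-0.44,-2.45,-0.05,0,0,0,-1],
    [-0.44,-2.45,-0.05,0,0,0,-1],
    [-0.44,-2.45,-0.05,0,0,0,-1],
    [-0.44,-2.45,-0.05,0,0,0,-1],
    [-0.44,-2.45,0,0,0,0,-1],
    [0,0,0,0,0,-6.7,-1],
    [0,0,0,0,0,-6.7,-1],
    [0,0,0,0,0,-6.7,-1],
    [0,0,0,0,0,-6.7,-1],
    [0,0,0,0,0,-6.7,-1],
    [0,0,0,0,0,0,-1],
    [0,0,0,0,0,0,-1],
  ],
)

```text
time: 10.27
tool_pos: [0.5591, 0.0135, 0.1562]
tool_rot: [-0.0, 0.984, 0.177, -0.001]
contact_force: [-0.8, -0.2, -2.4]
gripper_width: 0.125
grasp_force: 61.3
```

```bash
python3 -c "
from h import *
a=np.radians(30); rel(jig((.05*np.cos(a),.05*np.sin(a),.11)))"
```

```text
t 10.27 pos [0.5591 0.0135 0.1562] yaw 20.37 z [-0.003  0.    -1.   ] j6 63.4 F [-0.8 -0.2 -2.4] w 0.125
tool shift cm [ 0.11 -0.28  4.62]
```

Request:
move_arm(
  rows=[
    [0.1,-0.25,1.2,0,0,0,-1],
    [0,0,1.2,0,0,0,-1],
    [0,0,1.1,0,0,0,-1],
    [0,0,1,0,0,0,-1],
    [0,0,0,0,0,0,-1],
    [0,0,0,0,0,0,-1],
  ],
)

```text
time: 10.77
tool_pos: [0.5591, 0.0162, 0.1112]
tool_rot: [-0.0, 0.984, 0.178, -0.001]
contact_force: [-0.6, 0.0, -1.5]
gripper_width: 0.122
grasp_force: 61.2
```

```bash
python3 - <<'E'
from h import *
a=np.radians(30); rel(jig((.05*np.cos(a),.05*np.sin(a),.11)))
S=snap('scene'); D=snap('side'); W=snap('wrist')
r=lambda f,x0,y0:cv2.resize(f['img'][y0:y0+75,x0:x0+100],(400,300),interpolation=cv2.INTER_CUBIC)
o=np.hstack([cv2.resize(S['img'][190:290,225:325],(400,400),interpolation=cv2.INTER_CUBIC),cv2.resize(D['img'][210:310,245:345],(400,400),interpolation=cv2.INTER_CUBIC)])
cv2.imwrite('pics/c6.png',o)
E
```

```text
t 10.77 pos [0.5591 0.0162 0.1112] yaw 20.52 z [-0.003  0.    -1.   ] j6 63.5 F [-0.6  0.  -1.5] w 0.122
tool shift cm [ 0.01 -0.04  0.12]
```

View pics/c6.png

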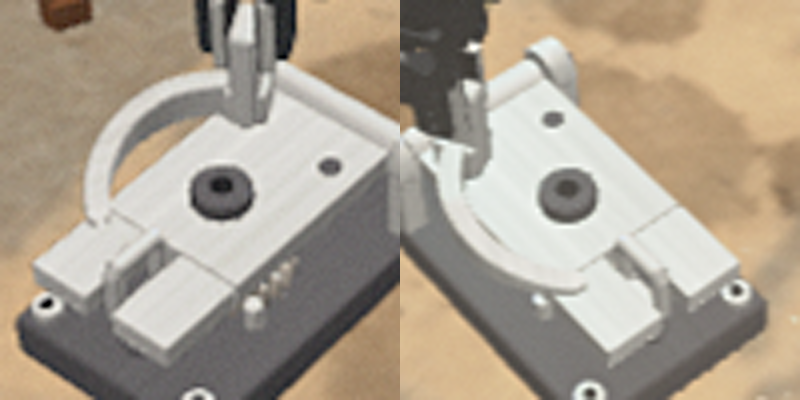

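```bash
python3 - <<'E'
from h import *
S,D=load('scene'),load('side')
s=lambda u,v:(225+u/4,190+v/4); d=lambda u,v:(245+(u-400)/4,210+v/4)
p=np.load('fit.npz')['jig']; R=Rn.from_euler('z',-p[2]).as_matrix()
for k,a,b in [('bushtop',s(222,184),d(568,187)),('tip',s(97,216),d(582,283)),('eye-66',s(110,266),d(661,275)),('eye-34',s(158,240),d(623,244)),('bar mid outer60',s(86,170),d(448,210)) ]:
    X=tri([S,D],[a,b]); J=R@(X-[p[0],p[1],0]); print(k,(J*1000).round(1),(proj(S,X)-a).round(1),(proj(D,X)-b).round(1))
E
```

```text
bushtop [-0.9  0.  68.8] [[-0.1  0.1]] [[-0.1 -0.1]]
tip [-44.5  25.9  69.4] [[-0.   0.1]] [[-0.  -0.1]]
eye-66 [-63.8   0.6  73.8] [[-0.3  0.4]] [[-0.2 -0.4]]
eye-34 [-38.2   0.1  67.4] [[-0.2  0.2]] [[-0.1 -0.2]]
bar mid outer60 [-8.1 51.7 75.2] [[  6.4 -11.2]] [[ 7.1 10.5]]
```

Request:
move_arm(
  rows=[
    [0,0,0.4,0,0,0,-1],
    [0,0,0.3,0,0,0,-1],
    [0,0,0,0,0,0,-1],
    [0,0,0,0,0,0,-1],
  ],
)

```text
time: 11.25
tool_pos: [0.5609, 0.0161, 0.1073]
tool_rot: [0.0, 0.984, 0.178, 0.001]
contact_force: [-1.0, 0.0, 5.6]
gripper_width: 0.122
grasp_force: 62.1
```

Request:
move_arm(
  rows=[
    [0,0,0.1,0,0,0,-1],
    [0,0,0,0,0,0,-1],
    [0,0,0,0,0,0,-1],
  ],
)

```text
time: 11.5
tool_pos: [0.5609, 0.0161, 0.1073]
tool_rot: [0.0, 0.984, 0.178, 0.001]
contact_force: [-3.7, 1.1, 10.0]
gripper_width: 0.127
grasp_force: 63.0
```

Request:
move_arm(
  rows=[
    [0,0,0.1,0,0,0,-1],
    [0,0,0,0,0,0,-1],
    [0,0,0,0,0,0,-1],
  ],
)

```text
time: 11.75
tool_pos: [0.561, 0.0161, 0.1072]
tool_rot: [0.0, 0.984, 0.178, 0.001]
contact_force: [-6.6, 0.8, 14.8]
gripper_width: 0.125
grasp_force: 63.7
```

Contact came about 4 mm early with a −x force, so the lug's base step is probably catching the hinge barrel. I lift, orbit 12° further about the bush, then lower again.

Request:
move_arm(
  rows=[
    [0,0,-0.6,0,0,0,-1],
    [0,0,-0.6,0,0,0,-1],
    [-0.03,-0.52,0,0,0,-6,-1],
    [-0.03,-0.52,0,0,0,-6,-1],
    [0,0,0,0,0,0,-1],
    [0,0,0,0,0,0,-1],
  ],
)

```text
time: 12.25
tool_pos: [0.555, 0.0255, 0.1154]
tool_rot: [-0.0, 0.96, 0.279, -0.0]
contact_force: [0.4, -0.2, -2.0]
gripper_width: 0.126
grasp_force: 61.3
```

```bash
cat >> h.py <<'E'
def orb():
    "tool in bush polar coords"
    s=manip.state(); q=s['tool_rot']; R=Rn.from_quat([*q[1:],q[0]]).as_matrix(); yaw=np.arctan2(R[1,0],R[0,0])
    p=np.load('fit.npz')['jig']; d=s['tool_pos'][:2]-p[:2]; c=s['tool_pos'][:2]-.05*R[:2,0]-p[:2]
    cj=Rn.from_euler('z',-p[2]).as_matrix()[:2,:2]@c
    print('t',round(s['time'],2),'lug angle from yaw',round(np.degrees(yaw-p[2]),2),'centre err jig mm',(cj*1000).round(1),'z',round(s['tool_pos'][2],4),'F jig',(Rn.from_euler('z',-p[2]).apply(s['contact_force'])).round(1),'T',s['ft_torque'].round(2),'j6',round(np.degrees(s['joint_pos'][5]),1),'tz',R[:,2].round(4))
E
python3 -c "
from h import *
orb()"
```

```text
t 12.25 lug angle from yaw 41.93 centre err jig mm [ 0.7 -0.3] z 0.1154 F jig [ 0.4 -0.1 -2. ] T [-0.03 -0.02 -0.01] j6 52.6 tz [-5.e-04 -1.e-04 -1.e+00]
```

Request:
move_arm(
  rows=[
    [0,0,0.4,0,0,0,-1],
    [0,0,0.3,0,0,0,-1],
    [0,0,0.1,0,0,0,-1],
    [0,0,0,0,0,0,-1],
    [0,0,0,0,0,0,-1],
  ],
)

```text
time: 12.67
tool_pos: [0.5553, 0.0253, 0.1075]
tool_rot: [-0.0, 0.96, 0.28, -0.0]
contact_force: [0.3, -0.3, -1.7]
gripper_width: 0.129
grasp_force: 61.4
```

Request:
move_arm(
  rows=[
    [0,0,0.1,0,0,0,-1],
    [0,0,0,0,0,0,-1],
    [0,0,0,0,0,0,-1],
  ],
)

```text
time: 12.92
tool_pos: [0.5554, 0.0254, 0.1073]
tool_rot: [0.0, 0.96, 0.28, -0.0]
contact_force: [-3.0, -0.0, 2.7]
gripper_width: 0.124
grasp_force: 62.0
```

```bash
python3 - <<'E'
from h import *
S,D=load('scene'),load('side')
s=lambda u,v:(225+u/4,190+v/4); d=lambda u,v:(245+(u-400)/4,210+v/4)
p=np.load('fit.npz')['jig']; R=Rn.from_euler('z',-p[2]).as_matrix()
for k,a,b in [('lugbottom',s(247,124),d(478,178)),('bushtop',s(222,184),d(568,187))]:
    X=tri([S,D],[a,b]); J=R@(X-[p[0],p[1],0]); print(k,(J*1000).round(1),(proj(S,X)-a).round(1),(proj(D,X)-b).round(1))
orb()
S=snap('scene'); D=snap('side')
r=lambda f,x0,y0,w,h:cv2.resize(f['img'][y0:y0+h,x0:x0+w],(400,400*h//w),interpolation=cv2.INTER_CUBIC)
cv2.imwrite('pics/c7.png',np.hstack([r(S,235,190,80,80),r(D,245,210,80,80)]))
E
```

```text
lugbottom [37.1 21.7 58. ] [[-0.5  0.8]] [[-0.5 -0.8]]
bushtop [-0.9  0.  68.8] [[-0.1  0.1]] [[-0.1 -0.1]]
t 12.92 lug angle from yaw 42.06 centre err jig mm [ 1.2 -0.4] z 0.1073 F jig [-2.9 -0.5  2.7] T [-0.07  0.51 -0.04] j6 52.4 tz [-0.e+00 -2.e-04 -1.e+00]
```

View pics/c7.png

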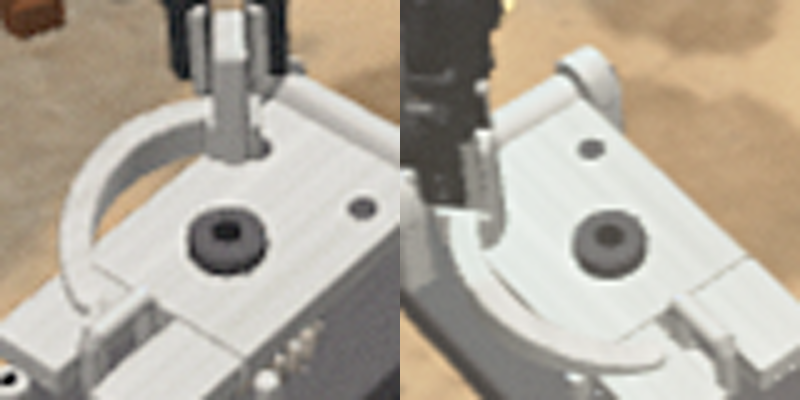

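The tip touches first: the torque puts the contact about 83 mm from the TCP, so the hook sits about 3° nose-down in the grip. I level it about tool y, then lower.

Request:
move_arm(
  rows=[
    [0,0,-0.3,0,0,0,-1],
    [0,0,0,0,-1.5,0,-1],
    [0,0,0,0,-1.5,0,-1],
    [0,0,0.2,0,0,0,-1],
    [0,0,0.1,0,0,0,-1],
    [0,0,0,0,0,0,-1],
    [0,0,0,0,0,0,-1],
  ],
)

```text
time: 13.6
tool_pos: [0.5559, 0.0256, 0.1074]
tool_rot: [0.007, 0.96, 0.28, -0.024]
contact_force: [0.7, 1.4, 3.5]
gripper_width: 0.125
grasp_force: 61.9
```

```bash
python3 -c "
from h import *
orb()"
```

```text
t 13.6 lug angle from yaw 42.07 centre err jig mm [ 1.7 -0.1] z 0.1074 F jig [0.4 1.5 3.5] T [ 0.23 -0.04  0.02] j6 53.8 tz [-0.0427 -0.0278 -0.9987]
```

Request:
move_arm(
  rows=[
    [0,0,-0.2,0,0,0,-1],
    [0,0,0,0,1.5,0,-1],
    [0,0,0.1,0,0,0,-1],
    [0,0,0.1,0,0,0,-1],
    [0,0,0,0,0,0,-1],
    [0,0,0,0,0,0,-1],
  ],
)

```text
time: 14.1
tool_pos: [0.5549, 0.0253, 0.1074]
tool_rot: [0.004, 0.96, 0.28, -0.013]
contact_force: [-3.3, 0.1, 5.8]
gripper_width: 0.125
grasp_force: 62.2
```

```bash
python3 -c "
from h import *
orb()"
```

```text
t 14.1 lug angle from yaw 42.06 centre err jig mm [ 0.7 -0.6] z 0.1074 F jig [-3.2 -0.4  5.8] T [0.03 0.63 0.01] j6 53.1 tz [-0.023  -0.0141 -0.9996]
```

Request:
move_arm(
  rows=[
    [0,0,-0.1,0,0,0,-1],
    [0,0,0,0,-0.6,0,-1],
    [0,0,0.05,0,0,0,-1],
    [0,0,0,0,0,0,-1],
    [0,0,0,0,0,0,-1],
  ],
)

```text
time: 14.52
tool_pos: [0.5552, 0.0254, 0.1074]
tool_rot: [0.005, 0.96, 0.28, -0.018]
contact_force: [-2.3, 0.0, 4.1]
gripper_width: 0.124
grasp_force: 62.0
```

```bash
python3 -c "
from h import *
orb()"
```

```text
t 14.52 lug angle from yaw 42.07 centre err jig mm [ 1.  -0.5] z 0.1074 F jig [-2.3 -0.3  4.1] T [-0.05  0.35 -0.06] j6 53.4 tz [-0.0313 -0.0199 -0.9993]
```

Request:
move_arm(
  rows=[
    [-0.11,-0.1,-0.05,0,0,0,-1],
    [-0.01,-0.26,0,-0.11,0,-3,-1],
    [-0.01,-0.26,0,-0.11,0,-3,-1],
    [-0.01,-0.26,0,-0.11,0,-3,-1],
    [-0.01,-0.26,0,-0.11,0,-3,-1],
    [-0.01,-0.26,0,-0.11,0,-3,-1],
    [0,0,0,0,0,0,-1],
  ],
)

```text
time: 15.1
tool_pos: [0.545, 0.0358, 0.1072]
tool_rot: [0.007, 0.915, 0.404, -0.017]
contact_force: [0.8, -0.1, -2.5]
gripper_width: 0.128
grasp_force: 61.2
```

```bash
python3 -c "
from h import *
orb()"
```

```text
t 15.1 lug angle from yaw 57.15 centre err jig mm [-0.8 -0.4] z 0.1072 F jig [ 0.8  0.1 -2.5] T [ 0.05 -0.22  0.04] j6 39.7 tz [-0.0245 -0.0268 -0.9993]
```

Request:
move_arm(
  rows=[
    [-0.01,-0.26,0,-0.11,0,-3,-1],
    [-0.01,-0.26,0,-0.11,0,-3,-1],
    [-0.01,-0.26,0,-0.11,0,-3,-1],
    [-0.01,-0.26,0,-0.11,0,-3,-1],
    [0,0,0,0,0,0,-1],
  ],
)

```text
time: 15.52
tool_pos: [0.537, 0.0425, 0.1071]
tool_rot: [0.009, 0.868, 0.496, -0.015]
contact_force: [3.2, 2.6, -5.3]
gripper_width: 0.123
grasp_force: 60.7
```

```bash
python3 -c "
from h import *
orb()"
```

```text
t 15.52 lug angle from yaw 69.05 centre err jig mm [-0.5  0.2] z 0.1071 F jig [ 2.7  3.1 -5.3] T [ 0.8  -1.12 -0.  ] j6 28.5 tz [-0.0169 -0.0294 -0.9994]
```

Request:
move_arm(
  rows=[
    [-0.01,-0.17,0,-0.07,0,-2,-1],
    [-0.01,-0.17,0,-0.07,0,-2,-1],
    [0,0,0,0,0,0,-1],
  ],
)

```text
time: 15.77
tool_pos: [0.5343, 0.0444, 0.1072]
tool_rot: [0.009, 0.851, 0.526, -0.014]
contact_force: [3.0, 3.7, -7.5]
gripper_width: 0.122
grasp_force: 60.6
```

```bash
python3 -c "
from h import *
orb()"
```

```text
t 15.77 lug angle from yaw 72.96 centre err jig mm [-0.3  0.6] z 0.1072 F jig [ 2.4  4.2 -7.5] T [ 1.3  -1.3  -0.11] j6 24.8 tz [-0.0139 -0.029  -0.9995]
```

Request:
move_arm(
  rows=[
    [0,0,0,0,0.5,0,-1],
    [0,0,0,0,0.5,0,-1],
    [0,0,0,0,0,0,-1],
  ],
)

```text
time: 16.02
tool_pos: [0.534, 0.0435, 0.1074]
tool_rot: [0.004, 0.851, 0.526, -0.007]
contact_force: [2.8, 3.9, -6.0]
gripper_width: 0.129
grasp_force: 60.7
```

```bash
python3 -c "
from h import *
orb()"
```

```text
t 16.02 lug angle from yaw 72.94 centre err jig mm [-0.5 -0.4] z 0.1074 F jig [ 2.1  4.3 -6. ] T [ 0.98 -0.98 -0.13] j6 24.0 tz [-0.0077 -0.0152 -0.9999]
```

Request:
move_arm(
  rows=[
    [0,0,0.05,0,0.5,0,-1],
    [0,0,0.05,0,0.5,0,-1],
    [0,0,0,0,0,0,-1],
  ],
)

```text
time: 16.27
tool_pos: [0.534, 0.0429, 0.1074]
tool_rot: [0.0, 0.85, 0.526, -0.001]
contact_force: [1.7, 3.3, -0.3]
gripper_width: 0.122
grasp_force: 61.6
```

```bash
cat >> h.py <<'E'
def tf():
    s=manip.state(); q=s['tool_rot']; R=Rn.from_quat([*q[1:],q[0]]).as_matrix()
    print('tool F',(R.T@s['contact_force']).round(1),'tool T',(R.T@s['ft_torque']).round(2))
E
python3 -c "
from h import *
orb();tf()"
```

```text
t 16.27 lug angle from yaw 73.03 centre err jig mm [-0.3 -1. ] z 0.1074 F jig [ 1.1  3.5 -0.3] T [ 0.73 -0.19 -0.2 ] j6 23.2 tz [-6.e-04 -1.e-03 -1.e+00]
tool F [3.7 0.1 0.3] tool T [0.15 0.74 0.2 ]
```

Request:
move_arm(
  rows=[
    [-0.01,-0.17,0,0,0.4,-2,-1],
    [-0.01,-0.17,0,0,0.4,-2,-1],
    [0,0,0,0,0,0,-1],
  ],
)

```text
time: 16.52
tool_pos: [0.5311, 0.0451, 0.1079]
tool_rot: [-0.004, 0.831, 0.556, 0.006]
contact_force: [1.2, 5.8, 0.8]
gripper_width: 0.124
grasp_force: 62.0
```

```bash
python3 -c "
from h import *
orb();tf()"
```

```text
t 16.52 lug angle from yaw 77.06 centre err jig mm [-0.1 -0.2] z 0.1079 F jig [0.2 5.9 0.8] T [ 1.07 -0.18 -0.35] j6 18.6 tz [ 0.0062  0.0137 -0.9999]
tool F [ 5.8 -1.1 -0.7] tool T [0.24 1.06 0.35]
```

Request:
move_arm(
  rows=[
    [0,0,0,0,0.5,0,-1],
    [0,0,0,0,0.5,0,-1],
    [0,0,0,0,0,0,-1],
  ],
)

```text
time: 16.77
tool_pos: [0.531, 0.0446, 0.1082]
tool_rot: [-0.009, 0.831, 0.555, 0.013]
contact_force: [0.8, 5.0, 3.7]
gripper_width: 0.122
grasp_force: 62.4
```

```bash
python3 -c "
from h import *
orb();tf()"
```

```text
t 16.77 lug angle from yaw 77.02 centre err jig mm [-0.1 -0.7] z 0.1082 F jig [-0.   5.1  3.7] T [ 0.78  0.23 -0.28] j6 17.9 tz [ 0.012   0.0285 -0.9995]
tool F [ 5.  -1.2 -3.5] tool T [0.5  0.63 0.3 ]
```

The tip is through the eye, and the bar is captured at about 17°. The remaining moment comes from the grip. I let go briefly so the hook settles flat, straighten the tool, and regrip.

Request:
move_arm(
  rows=[
    [0,0,0,0,0,0,-0.5],
    [0,0,0,0,0,0,-0.5],
    [0,0,0,0,0,0,-0.5],
    [0,0,0,0,0,0,-0.5],
    [0,0,0,0,-0.9,0,-0.5],
    [0,0,0,0,-0.8,0,-0.5],
    [0,0,0,0,0,0,-0.5],
    [0,0,0,0,0,0,-0.5],
  ],
)

```text
time: 17.43
tool_pos: [0.5307, 0.0445, 0.1068]
tool_rot: [0.0, 0.831, 0.556, -0.0]
contact_force: [0.1, -0.2, -0.0]
gripper_width: 0.247
grasp_force: 0.0
```

```bash
python3 - <<'E'
from h import *
orb();tf()
S=snap('scene'); D=snap('side'); o=np.zeros((600,800,3),np.uint8)
r=lambda f,x0,y0,w,h:cv2.resize(f['img'][y0:y0+h,x0:x0+w],(400,400*h//w),interpolation=cv2.INTER_CUBIC)
cv2.imwrite('pics/c8.png',np.hstack([r(S,230,180,80,100),r(D,245,200,80,100)]))
E
```

```text
t 17.43 lug angle from yaw 77.12 centre err jig mm [-0.4 -0.9] z 0.1068 F jig [ 0.1 -0.1 -0. ] T [-0.02  0.01  0.02] j6 19.2 tz [-1.e-04 -4.e-04 -1.e+00]
tool F [-0.1  0.1  0. ] tool T [ 0.   -0.02 -0.02]
```

View pics/c8.png

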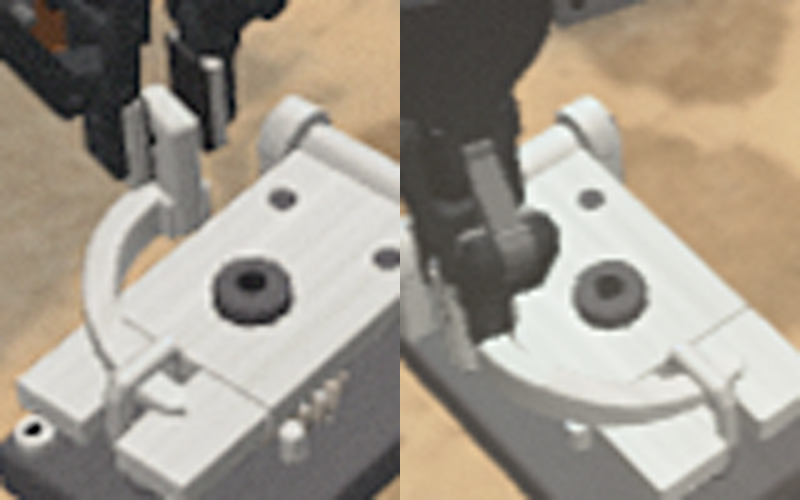

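c8: the tip is through the eye, at scene crop (182,409), and the hook stays put with the lug between the jaws. I regrip and push on.

Request:
move_arm(
  rows=[
    [0,0,0,0,0,0,-1],
    [0,0,0,0,0,0,-1],
    [0,0,0,0,0,0,-1],
    [0,0,0,0,0,0,-1],
  ],
)

```text
time: 17.87
tool_pos: [0.5306, 0.0447, 0.107]
tool_rot: [-0.0, 0.831, 0.556, 0.0]
contact_force: [-0.0, 3.5, 1.2]
gripper_width: 0.126
grasp_force: 59.1
```

```bash
python3 -c "
from h import *
orb();tf()"
```

```text
t 17.87 lug angle from yaw 77.06 centre err jig mm [-0.6 -0.8] z 0.107 F jig [-0.6  3.4  1.2] T [ 0.44  0.2  -0.27] j6 19.2 tz [ 0.e+00  8.e-04 -1.e+00]
tool F [ 3.2 -1.3 -1.2] tool T [0.35 0.33 0.27]
```

Request:
move_arm(
  rows=[
    [-0.01,-0.17,0,0,0,-2,-1],
    [-0.01,-0.17,0,0,0,-2,-1],
    [0,0,0,0,0,0,-1],
  ],
)

```text
time: 18.12
tool_pos: [0.528, 0.0474, 0.1073]
tool_rot: [-0.001, 0.811, 0.584, 0.002]
contact_force: [1.9, 7.8, 1.1]
gripper_width: 0.126
grasp_force: 59.8
```

```bash
python3 -c "
from h import *
orb();tf()"
```

```text
t 18.12 lug angle from yaw 81.05 centre err jig mm [-0.2  0.9] z 0.1073 F jig [0.6 8.  1.1] T [ 1.48 -0.22 -0.49] j6 15.3 tz [ 0.0024  0.0051 -1.    ]
tool F [ 8.  -0.7 -1.1] tool T [0.26 1.48 0.49]
```

Request:
move_arm(
  rows=[
    [-0.01,-0.13,0,0,0,-1.5,-1],
    [0,0,0,0,0,0,-1],
    [0,0,0,0,0,0,-1],
  ],
)

```text
time: 18.37
tool_pos: [0.5271, 0.0483, 0.1075]
tool_rot: [-0.002, 0.804, 0.594, 0.003]
contact_force: [2.4, 10.2, 0.0]
gripper_width: 0.13
grasp_force: 60.7
```

```bash
python3 -c "
from h import *
orb();tf()"
```

```text
t 18.37 lug angle from yaw 82.47 centre err jig mm [-0.   1.4] z 0.1075 F jig [ 0.7 10.5  0. ] T [ 1.9  -0.3  -0.65] j6 13.9 tz [ 0.0032  0.0066 -1.    ]
tool F [10.4 -0.7  0.1] tool T [0.27 1.9  0.66]
```

Request:
move_arm(
  rows=[
    [0,0,0,0,0,0,-0.5],
    [0,0,0,0,0,0,-0.5],
    [0,0,0,0,0,0,-0.5],
    [0,0,0,0,0,0,-0.5],
    [0,0,0,0,0,0,-0.5],
  ],
)

```text
time: 18.78
tool_pos: [0.5261, 0.0453, 0.1068]
tool_rot: [0.0, 0.804, 0.595, -0.0]
contact_force: [0.4, -0.4, -0.2]
gripper_width: 0.249
grasp_force: 0.0
```

```bash
python3 -c "
from h import *
orb();tf()
S=snap('scene');D=snap('side')
for n,f in(('scene',S),('side',D)): cv2.imwrite('/tmp/a_'+n+'.png',f['img'])"
```

```text
t 18.78 lug angle from yaw 82.58 centre err jig mm [-0.4 -1.7] z 0.1068 F jig [ 0.5 -0.3 -0.2] T [0.   0.01 0.01] j6 13.8 tz [ 0.e+00 -5.e-04 -1.e+00]
tool F [-0.2  0.5  0.2] tool T [ 0.01 -0.   -0.01]
```

Request:
move_arm(
  rows=[
    [0,0,0,0,0,0,-1],
    [0,0,0,0,0,0,-1],
    [0,0,0,0,0,0,-1],
    [0,0,0,0,0,0,-1],
  ],
)

```text
time: 19.22
tool_pos: [0.526, 0.0461, 0.1069]
tool_rot: [-0.0, 0.804, 0.595, 0.0]
contact_force: [-0.4, 3.5, 1.9]
gripper_width: 0.123
grasp_force: 58.4
```

```bash
python3 -c "
from h import *
orb();tf()"
```

```text
t 19.22 lug angle from yaw 82.55 centre err jig mm [-0.6 -0.9] z 0.1069 F jig [-1.   3.4  1.9] T [ 0.57  0.27 -0.42] j6 13.9 tz [-3.e-04  1.e-03 -1.e+00]
tool F [ 3.3 -1.4 -1.9] tool T [0.43 0.46 0.42]
```

Request:
move_arm(
  rows=[
    [0,-0.04,0,0,0,-0.5,-1],
    [0,-0.04,0,0,0,-0.5,-1],
    [0,0,0,0,0,0,-1],
    [0,0,0,0,0,0,-1],
  ],
)

```text
time: 19.55
tool_pos: [0.5254, 0.0469, 0.107]
tool_rot: [-0.001, 0.798, 0.602, 0.001]
contact_force: [0.0, 5.4, 1.6]
gripper_width: 0.125
grasp_force: 59.0
```

```bash
python3 -c "
from h import *
orb();tf()"
```

```text
t 19.55 lug angle from yaw 83.58 centre err jig mm [-0.4 -0.4] z 0.107 F jig [-0.9  5.3  1.6] T [ 0.91  0.2  -0.47] j6 12.8 tz [ 5.0e-04  2.1e-03 -1.0e+00]
tool F [ 5.2 -1.4 -1.6] tool T [0.44 0.82 0.47]
```

Request:
move_arm(
  rows=[
    [0,-0.09,0,0,0,-1,-1],
    [0,-0.09,0,0,0,-1,-1],
    [0,0,0,0,0,0,-1],
    [0,0,0,0,0,0,-1],
  ],
)

```text
time: 19.88
tool_pos: [0.5241, 0.0482, 0.1072]
tool_rot: [-0.001, 0.788, 0.616, 0.002]
contact_force: [0.6, 9.3, 1.0]
gripper_width: 0.127
grasp_force: 59.9
```

```bash
python3 -c "
from h import *
orb();tf()"
```

```text
t 19.88 lug angle from yaw 85.55 centre err jig mm [-0.2  0.6] z 0.1072 F jig [-1.   9.3  1. ] T [ 1.52 -0.01 -0.6 ] j6 10.9 tz [ 0.0018  0.0043 -1.    ]
tool F [ 9.2 -1.7 -1. ] tool T [0.36 1.48 0.6 ]
```

Request:
move_arm(
  rows=[
    [0,-0.09,0,0,0,-1,-1],
    [0,0,0,0,0,0,-1],
    [0,0,0,0,0,0,-1],
  ],
)

```text
time: 20.13
tool_pos: [0.5234, 0.0488, 0.1073]
tool_rot: [-0.001, 0.783, 0.623, 0.003]
contact_force: [1.9, 10.8, 1.3]
gripper_width: 0.124
grasp_force: 60.6
```

```bash
python3 -c "
from h import *
orb();tf()"
```

```text
t 20.13 lug angle from yaw 86.53 centre err jig mm [-0.1  1. ] z 0.1073 F jig [ 0.1 11.   1.3] T [ 1.77 -0.1  -0.69] j6 9.9 tz [ 0.0024  0.0053 -1.    ]
tool F [11.  -0.6 -1.3] tool T [0.3  1.75 0.69]
```

Request:
move_arm(
  rows=[
    [0,0,0,0,0,0,-0.5],
    [0,0,0,0,0,0,-0.5],
    [0,0,0,0,0,0,-0.5],
    [0,0,0,0,0,0,-0.5],
    [0,0,0,0,0,0,-1],
    [0,0,0,0,0,0,-1],
    [0,0,0,0,0,0,-1],
    [0,0,0,0,0,0,-1],
    [0,0,0,0,0,0,-1],
  ],
)

```text
time: 20.88
tool_pos: [0.5225, 0.0468, 0.1067]
tool_rot: [-0.0, 0.782, 0.623, -0.0]
contact_force: [-1.2, 2.7, 1.0]
gripper_width: 0.127
grasp_force: 58.9
```

```bash
python3 -c "
from h import *
orb();tf()"
```

```text
t 20.88 lug angle from yaw 86.57 centre err jig mm [-0.7 -1.2] z 0.1067 F jig [-1.6  2.5  1. ] T [ 0.41  0.33 -0.36] j6 9.9 tz [-6.e-04  4.e-04 -1.e+00]
tool F [ 2.4 -1.8 -1. ] tool T [0.42 0.33 0.36]
```

Request:
move_arm(
  rows=[
    [-0.05,0,0,0,0,0,-1],
    [-0.05,0,0,0,0,0,-1],
    [0,0,0,0,0,0,-1],
    [0,0,0,0,0,0,-1],
  ],
)

```text
time: 21.22
tool_pos: [0.5225, 0.0466, 0.1069]
tool_rot: [-0.001, 0.782, 0.623, 0.001]
contact_force: [-0.9, 6.3, 0.3]
gripper_width: 0.125
grasp_force: 59.1
```

```bash
python3 -c "
from h import *
orb();tf()"
```

```text
t 21.22 lug angle from yaw 86.57 centre err jig mm [-0.6 -1.4] z 0.1069 F jig [-1.9  6.   0.3] T [ 1.01  0.26 -0.38] j6 9.8 tz [ 3.0e-04  2.2e-03 -1.0e+00]
tool F [ 5.9 -2.3 -0.3] tool T [0.48 0.92 0.38]
```

Request:
move_arm(
  rows=[
    [-0.05,0,0,0,0,0,-1],
    [-0.05,0,0,0,0,0,-1],
    [0,0,0,0,0,0,-1],
    [0,0,0,0,0,0,-1],
  ],
)

```text
time: 21.55
tool_pos: [0.5226, 0.0462, 0.1071]
tool_rot: [-0.001, 0.782, 0.623, 0.002]
contact_force: [-1.1, 7.0, 0.8]
gripper_width: 0.123
grasp_force: 59.6
```

```bash
python3 -c "
from h import *
orb();tf()"
```

```text
t 21.55 lug angle from yaw 86.55 centre err jig mm [-0.5 -1.8] z 0.1071 F jig [-2.2  6.7  0.8] T [ 1.39  0.07 -0.42] j6 9.7 tz [ 0.0013  0.0036 -1.    ]
tool F [ 6.6 -2.6 -0.8] tool T [0.38 1.33 0.42]
```

Request:
move_arm(
  rows=[
    [-0.04,0,0,0,0,0,-1],
    [0,0,0,0,0,0,-1],
    [0,0,0,0,0,0,-1],
  ],
)

```text
time: 21.8
tool_pos: [0.5227, 0.046, 0.1071]
tool_rot: [-0.001, 0.782, 0.623, 0.002]
contact_force: [-0.3, 8.7, 0.3]
gripper_width: 0.124
grasp_force: 59.9
```

```bash
python3 -c "
from h import *
orb();tf()"
```

```text
t 21.8 lug angle from yaw 86.54 centre err jig mm [-0.4 -1.9] z 0.1071 F jig [-1.8  8.5  0.3] T [ 1.44  0.02 -0.42] j6 9.7 tz [ 0.0016  0.0042 -1.    ]
tool F [ 8.4 -2.3 -0.2] tool T [0.34 1.39 0.42]
```

Request:
move_arm(
  rows=[
    [-0.05,0,0,0,0,0,-1],
    [-0.03,0,0,0,0,0,-1],
    [0,0,0,0,0,0,-1],
    [0,0,0,0,0,0,-1],
  ],
)

```text
time: 22.13
tool_pos: [0.5228, 0.0456, 0.1073]
tool_rot: [-0.001, 0.783, 0.623, 0.003]
contact_force: [1.9, 10.0, 1.3]
gripper_width: 0.123
grasp_force: 60.5
```

```bash
python3 -c "
from h import *
orb();tf()"
```

```text
t 22.13 lug angle from yaw 86.52 centre err jig mm [-0.2 -2.3] z 0.1073 F jig [ 0.2 10.2  1.3] T [ 1.75 -0.1  -0.5 ] j6 9.6 tz [ 0.0025  0.0051 -1.    ]
tool F [10.2 -0.4 -1.3] tool T [0.29 1.72 0.51]
```

Request:
move_arm(
  rows=[
    [0.1,0,0,0,0,0,-1],
    [0.1,0,0,0,0,0,-1],
    [0,0,0,0,0,0,-1],
    [0,0,0,0,0,0,-0.3],
    [0,0,0,0,0,0,-0.3],
    [0,0,0,0,0,0,-0.3],
    [0,0,0,0,0,0,-0.3],
    [0,0,0,0,0,0,-0.3],
    [0,0,-1,0,0,0,-0.3],
    [0,0,-2,0,0,0,-0.3],
    [0,0,-3,0,0,0,-0.3],
    [0,0,-3,0,0,0,-0.3],
    [0,0,-3,0,0,0,-0.3],
    [0,0,-3,0,0,0,-0.3],
    [0,0,-3,0,0,0,-0.3],
    [0,0,0,0,0,0,-0.3],
    [0,0,0,0,0,0,-0.3],
  ],
)

```text
time: 23.55
tool_pos: [0.5237, 0.0453, 0.2906]
tool_rot: [0.002, 0.782, 0.623, 0.002]
contact_force: [-0.9, 0.2, -0.1]
gripper_width: 0.348
grasp_force: 0.0
```

```bash
python3 - <<'E'
from h import *
orb();tf()
S=snap('scene');D=snap('side')
# fit hook pose: compare model edges with image: bar top outline brightness contrast; report hook model projections & local brightness diff
p=np.load('fit.npz')['jig']
def htop(deg): return .0045+.0015*deg/12 if deg<12 else min(.006+(deg-12)*.011/64,.017)
def score(cx,cy,th,dz=0):
    t=0
    for f in(S,D):
        g=f['g']
        for deg in range(2,100,4):
            a=np.radians(th-deg)
            for r,sgn in((.047,1),(.053,1),(.042,-1),(.058,-1)):
                X=jig((cx+r*np.cos(a),cy+r*np.sin(a),.062+htop(deg)+dz)); u,v=proj(f,X)[0]
                t+=sgn*float(cv2.getRectSubPix(g,(1,1),(u,v))[0,0])
    return t
for f in(S,D): f['g']=cv2.cvtColor(f['img'],cv2.COLOR_BGR2GRAY).astype(np.float32)
from itertools import product
b=sorted(((score(x/1e3,y/1e3,th),x,y,th) for x,y,th in product(range(-6,7,2),range(-6,9,2),range(195,216,3))),reverse=True)[:6]
print(b)
E
```

```text
t 23.55 lug angle from yaw 86.58 centre err jig mm [ 0.7 -2.4] z 0.2906 F jig [-1.   0.1 -0.1] T [-0.03 -0.03 -0.04] j6 9.8 tz [ 6.4e-03 -6.0e-04 -1.0e+00]
tool F [ 0.  -1.   0.1] tool T [-0.04 -0.02  0.04]
[(5002.561576843262, 0, 4, 195), (4953.835205078125, 0, 4, 198), (4810.975341796875, 0, 4, 201), (4503.980781555176, 0, 4, 204), (4491.975173950195, -2, 2, 198), (4482.298080444336, -2, 2, 195)]
```

```bash
python3 -c "
from plant import manip
print(manip.job_done())"
```

```text
the job is handed in; nothing more can be done
None
```

I shut the leaf on the gear, swept the steel hook through the eye until it took a push of about 10 N, then let go and handed the job in at 23.6 s. I could not measure the foot's actual force on the gear, and the hand-in gave no verdict. An image fit puts the hook's arc centre about 4 mm off the bush axis. I work out the tip to be roughly 18 mm past the eye.

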